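# Lock the cone pillar into the bayonet socket of a measuring fixture

### The arm

A 6-joint arm with a two-finger parallel gripper is mounted at the origin on the work surface. World frame = base frame: x ahead of the robot, y to its left, z up, the work surface at z = 0. Lengths are in mm, angles in rad, forces in N, time in s.
With the tool pointing down it reaches from about 275 to 750 mm from the base axis. Payload 10.2 kg.
Tool frame: the origin (TCP) lies midway between the tips of the shut fingers; the grasp point (between the pads) lies 19 mm behind it; z points along the fingers, y is the direction in which the jaws open and shut (so a half turn about z gives the same grasp; the last joint's range is limited). The gripper opens to 85 mm and grips with 20 to 120 N. Pads are 22 mm wide; open, the fingers measure 114 mm over their backs; the gripper's body (76 mm by 85 mm) begins 54 mm behind the grasp point. The pads swing forward as they close: fully open they stand 13 mm farther back than shut.
Start: joints at [1.117, 0.313, 1.498, -0, 1.331, -0.223], TCP at [120.11, 511.082, 231.294] pointing down, gripper open.
Joint ranges: [-2.94, 2.94], [-0.97, 2.17], [0.19, 2.56], [-1.23, 4.37], [0.02, 3.11], [-2.88, 2.88]. Speed limits (rad/s): [2.39, 2.39, 3.01, 3.14, 3.14, 3.14].

### API

Orientations are given as a unit quaternion [w, x, y, z].
In Python, from rig import ctrl gives the robot as it stands.
- The arm moves only by the tool carry_out, never from a script. Its argument "plan" is a list of rows, each a list of 3 entries, a list of its own where there are three numbers: the finger opening in mm, from 0 to 85.4, then the shift along the tool's x, y, z in mm, then the turn, a rotation vector about the tool's x, y, z in units of 6 degrees (1.0 is 6 degrees). In form: [[grip, [x, y, z], [ax, ay, az]], ...]. A call has 1 to 20 rows; each row shifts and turns the commanded pose from where the row before left it, along the tool's axes as they then stand; what a row does not reach is not made up. A row lasts 1/12 s, in which the tool goes at most 41.7 mm and 7.16 degrees, less where a joint would pass 70% of its speed; a pose out of reach is approached as far as the arm can. A call with a gripper value outside its range is refused whole. The fingers move at their own pace and stop on an object; "grip_force" is the grip in N (left out, the last holds). Time passes only in rows, so rows that do not move let the fingers close. It gives the time, the measured TCP pose, the force and the opening at its end, in the units of the state.
- ctrl.sense(): the state, without advancing time (a new reading comes with each control period).
- ctrl.capture(name): name is "scene" or "top" or "wrist"; returns a dict with "color" (420x560x3 uint8, blue, green, red), "range_z" (420x560 float32, mm along the optical axis (not along the pixel's ray), 0 where there is no reading), "fx", "fy", "cx", "cy" (pixels), "dist_coeffs" ([k1, k2, p1, p2, k3] as OpenCV has them; the pictures are not rectified), "cam_to_world" (4x4, takes a point from camera to world coordinates); the wrist camera has in their place "tool_from_camera" (4x4, takes a point from camera to tool coordinates, whose origin is the TCP and whose axes are the flange's). Camera axes: x right, y up, looking along -z (the intrinsics and any distortion apply to the point x, -y, -z); pixel columns grow to the right and rows downward; lengths in mm; the calibration is good to about 2 mm. A picture is of the moment at which its call begins: read the wrist's pose just before it.
- ctrl.finish_job(): hands the job in, once; it reports no verdict.
The state is a dict: "time_s": time; "joints": joint angles; "dq": joint speeds; "tau": joint torques, N m; "eef_pos": TCP position; "ee_rot": TCP orientation; "force": force on the tool from outside, world axes, zero at the start; "wrist_torque": the same for the moment, N m; "grip_width": opening from 0.0 (shut) to 1.0 (fully open).
Only numpy, scipy, OpenCV 4.12 (cv2) and the standard library are available. Lean on these libraries where they do the work, as an engineer would, in place of code of your own. Each camera call takes 0.05 s, during which the arm holds its last target.

### The job

Finish the fixture on the perforated plate: take the support pillar with the pointed cone tip from the grey storage rack and fit it in the empty bayonet socket. Press it down gently against the socket's spring, turn it a quarter turn clockwise until you feel the stop, without forcing it, and let it rise into its locking notch, so that it stands locked and upright by itself. Never load the socket with more than 60 N, pressing or turning, and leave the other pillars standing in the rack.

Things in the scene. Friction and masses are not known exactly. Their poses are not given: they have to be found in the camera images.
- cone_pillar: The pillar to fit: loose, upright, 0.2-0.36 kg, 88 mm tall. Origin: centre of the foot's underside, z up. Round steel foot, 28 mm diameter, 0 to 28 mm up; thin flange, 46 mm diameter, 28 to 31 mm up; black hexagonal grip, 31 to 70 mm up; steel cone (base 24 mm diameter) 70 to 88 mm up. In the rack the foot stands 10 mm deep in a hole and lifts straight out.
- cone_grip (a point): Centre of the cone pillar's hexagonal grip, 55 mm above its origin, the place to hold it. Hexagon 32 mm across flats; one pair of flats faces the pillar's +y and -y, the other pairs lie 60 degrees further round. Axes as the pillar's.
- cone_lugs (a point): Point on the cone pillar's axis at the underside of its two bayonet lugs, 10 mm above its origin. The lugs stick out of the foot along the pillar's +x and -x, to 20 mm from the axis, 9 mm wide, 10 to 16 mm above the origin. The pillar is the same when turned by half a turn.
- flat_pillar: Another pillar in the rack, the same but for a flat round pad 29 mm in diameter on top (82 mm tall). Loose, leave it alone. Origin and axes as cone_pillar.
- ball_pillar: Another pillar in the rack, the same but for a small ball-shaped button 17 mm in diameter on top (83.5 mm tall). Loose, leave it alone. Origin and axes as cone_pillar.
- rack: Fixed grey plastic storage rack 265 x 66 mm, 30 mm high, long side along its x. Three holes in a row, 90 mm apart (x = -90, 0, 90 mm); the pillars stand in them in any order. Origin: centre of its underside.
- socket: The empty bayonet socket: round steel cup, 66 mm diameter, 38 mm high, fixed on the 15 mm thick perforated plate (two more sockets there, over 120 mm away, already hold pillars). Origin: centre of its underside, on the plate's top, z up. Locked, the pillar's origin stands 17 mm above this origin (lugs in their notches); not locked, the spring lifts it to 27 mm.
- socket_mouth (a point): Centre of the top of the socket's ring, 38 mm above its origin. Ring: 31 mm bore, 8 mm thick, two opposite slots 12 mm wide for the lugs. The slots lie along the socket's x only to within 50 degrees either way, as the screwing-in left them: feel or look for them. Until then the lugs rest on the ring, the foot's end 10 mm in the bore, which centres it.
- socket_pad (a point): Top of the sprung pad in the socket, at rest 27 mm above its origin. It pushes the foot up with 5 N, 0.5 N more per mm. The lugs are clear below the ring with the pillar's origin under 14 mm (11.5 N); the pad stops hard at 11 mm (13 N). There it turns clockwise from above, 90 degrees to a solid stop, where notches 3 mm high and 14.5 mm wide let it rise; 0.5 N m against it loads the lugs by 28 N.
Not all that is in view belongs to the job. What is shaped like the cone_pillar but orange or pink is not meant.

How it is judged (in metres and radians):
On the way, in this order (a step that is already met when the one before it is completed fails the run):
1. the cone pillar is lifted clear of the rack (z of cone_pillar in the frame of rack above 0.034 m), for 0.1 s.
2. its lugs are pushed down through the slots, clear under the ring of the socket (z of cone_pillar in the frame of socket below 0.0143 m and horizontal distance between cone_pillar and socket below 0.004 m), for 0.1 s.
At the end, for the whole second after the job is handed in: The cone pillar stands locked in the socket by itself, at rest: its origin 17 mm (15.8 to 18.8) above the socket's origin, within 3 mm of the socket's axis and 0.06 rad of upright; the other two pillars are still in the rack (z of cone_pillar in the frame of socket between 0.0158 and 0.0188 m and horizontal distance between cone_pillar and socket below 0.003 m and angle between cone_pillar's own z axis and vertical below 0.06 rad and linear speed of cone_pillar below 0.01 m/s and horizontal distance between each of flat_pillar, ball_pillar and rack below 0.1 m); the robot touches nothing.
It fails at once if the pillar pressed or turned against the socket with more than 60 N (contact force between cone_pillar and socket above 60 N).
It fails at once if another pillar of the rack displaced by more than 15 mm (distance of any of flat_pillar, ball_pillar from where it was at the start of the episode above 0.015 m).
It also fails if it takes over 67 s, if anything falls off the work surface, if the arm or the gripper's body presses on something with over 40 N, if the wrist force passes 120 N, or if a joint passes its speed limit or range.

## Working session

There is one attempt and no reset: what is moved stays moved. The work goes in short steps, Python scripts to look and compute and a tool call to move; the robot and the scene stay as the last step left them, time stands still between calls to the robot, and variables do not carry over. Pictures are saved under pics/ and viewed, and the job is handed in when it is done.

Besides the shell and the picture viewer there is one more tool, called in YAML: its name, and indented under it one key for each argument. carry_out: Moves the arm, as the interface text tells. Its arguments: {"type":"object","properties":{"plan":{"type":"array"},"grip_force":{"type":"number"}},"required":["plan"]}

```bash
mkdir -p pics; ls; cat > h.py <<'E'
import numpy as np, cv2
from scipy.spatial.transform import Rotation as R
from rig import ctrl
def pose(s=None):
    s=s or ctrl.sense(); q=s['ee_rot']; T=np.eye(4); T[:3,:3]=R.from_quat([q[1],q[2],q[3],q[0]]).as_matrix(); T[:3,3]=s['eef_pos']; return T
def cap(n,save=None):
    T=pose(); c=ctrl.capture(n)
    c['T']=np.array(c['cam_to_world']) if 'cam_to_world' in c else T@np.array(c['tool_from_camera'])
    if save:
        cv2.imwrite('pics/%s.png'%save,c['color'])
        np.savez('pics/%s.npz'%save,**{k:np.array(v) for k,v in c.items()})
    return c
def load(n): return dict(np.load('pics/%s.npz'%n))
def K(c): return np.array([[c['fx'],0,c['cx']],[0,c['fy'],c['cy']],[0,0,1]],float)
def ray(c,u,v):
    p=cv2.undistortPoints(np.array([[[u,v]]],float),K(c),np.array(c['dist_coeffs'],float))[0,0]
    return np.array([p[0],-p[1],-1.0])
def pt(c,u,v,z=None):
    r=ray(c,u,v); T=c['T']
    if z is None:
        d=c['range_z'][int(round(v)),int(round(u))]; return (T@np.append(r*d,1))[:3]
    dw=T[:3,:3]@r; return T[:3,3]+dw*(z-T[2,3])/dw[2]
def cloud(c):
    h,w=c['range_z'].shape; uu,vv=np.meshgrid(np.arange(w),np.arange(h))
    p=cv2.undistortPoints(np.stack([uu,vv],-1).reshape(-1,1,2).astype(float),K(c),np.array(c['dist_coeffs'],float))[:,0]
    d=c['range_z'].reshape(-1); P=np.stack([p[:,0]*d,-p[:,1]*d,-d],1)
    return (P@c['T'][:3,:3].T+c['T'][:3,3]).reshape(h,w,3)
def proj(c,P):
    Ti=np.linalg.inv(c['T']); q=Ti[:3,:3]@np.array(P,float)+Ti[:3,3]; q=np.array([[q[0],-q[1],-q[2]]])
    return cv2.projectPoints(q,np.zeros(3),np.zeros(3),K(c),np.array(c['dist_coeffs'],float))[0][0,0]
E
python3 - <<'E'
from h import *
for n in ['scene','top','wrist']: 
    c=cap(n,n+'0'); print(n,c['fx'],c['dist_coeffs'],c['T'].round(2).tolist())
print(ctrl.sense())
E
```

```text
pics
scene 397.6449138246995 [-0.04141521  0.          0.          0.          0.        ] [[0.81, -0.31, 0.49, 904.07], [0.58, 0.44, -0.68, -432.48], [-0.01, 0.84, 0.54, 482.53], [0.0, 0.0, 0.0, 1.0]]
top 519.7951041905519 [-0.00452872  0.          0.          0.          0.        ] [[0.01, 0.98, -0.2, 378.82], [-1.0, 0.01, -0.0, 57.48], [0.0, 0.2, 0.98, 875.98], [0.0, 0.0, 0.0, 1.0]]
wrist 309.6979505837335 [-0.02550529  0.          0.          0.          0.        ] [[0.23, -0.93, -0.3, 43.28], [0.97, 0.22, 0.07, 530.6], [-0.0, -0.31, 0.95, 373.43], [0.0, 0.0, 0.0, 1.0]]
{'time_s': 0.15, 'joints': array([ 1.11662186e+00,  3.13303972e-01,  1.49825076e+00, -1.19269454e-05,
        1.33097274e+00, -2.23394456e-01]), 'dq': array([ 1.25424164e-04, -4.15805063e-04, -5.79339420e-04,  4.36513893e-05,
       -4.67314674e-04, -6.67974624e-04]), 'tau': array([ 1.61139033e-03, -4.12369573e+01, -2.59796262e+01, -1.26334107e-04,
        3.23680419e-03, -6.64927961e-05]), 'eef_pos': array([120.01582018, 510.9084687 , 230.8799323 ]), 'ee_rot': array([-1.49877245e-04,  1.15132687e-01,  9.93350012e-01, -4.42769041e-04]), 'force': array([-0.3286511 , -0.4750047 , -0.37899112]), 'wrist_torque': array([-0.01772232, -0.00328478,  0.008568  ]), 'grip_width': 1.0007242413979165}
```

View pics/top0.png

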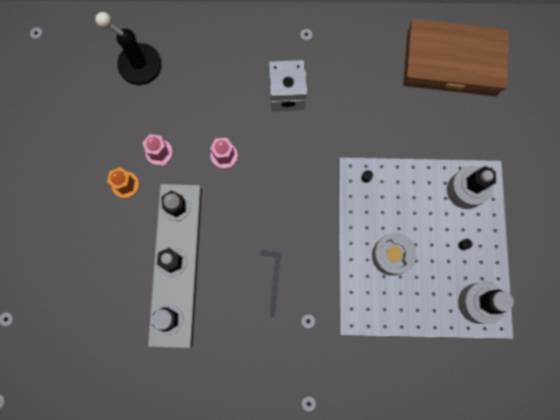

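View pics/scene0.png

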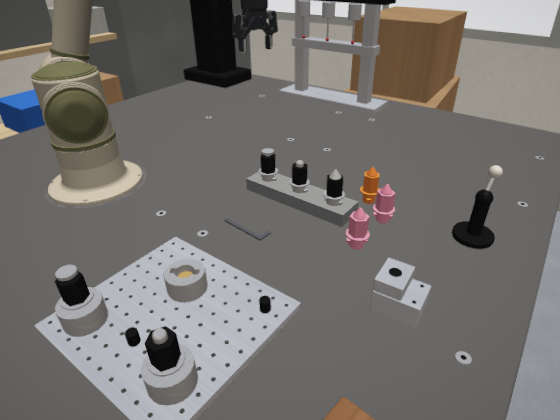

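View pics/wrist0.png

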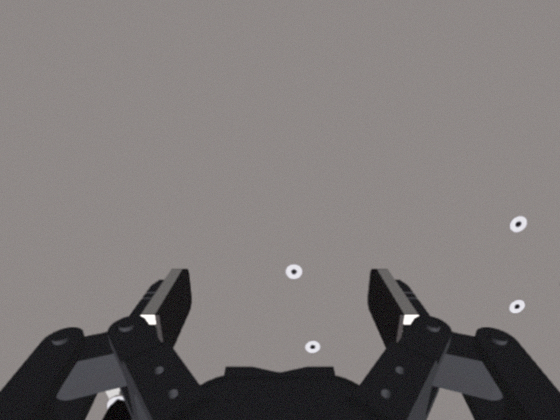

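```bash
python3 - <<'E'
from h import *
c=load('top0'); s=load('scene0')
a=cv2.resize(c['color'][175:355,90:250],None,fx=3,fy=3,interpolation=cv2.INTER_CUBIC)
b=cv2.resize(c['color'][225:285,365:425],None,fx=7,fy=7,interpolation=cv2.INTER_CUBIC)[:420,:]
d=cv2.resize(s['color'][135:255,240:410],None,fx=4,fy=4,interpolation=cv2.INTER_CUBIC)
cv2.imwrite('pics/ca.png',a);cv2.imwrite('pics/cb.png',b);cv2.imwrite('pics/cd.png',d)
P=cloud(c); Q=cloud(s)
for u,v in [(173,203),(169,261),(165,319),(394,254),(380,254),(409,254),(394,269),(394,239),(200,187),(160,184),(190,346),(150,345),(350,300)]: print(u,v,P[v,u].round(1))
E
```

```text
173 203 [555.4 211.4  99.3]
169 261 [466.2 213.4  99.8]
165 319 [380.9 215.1 102.1]
394 254 [ 486.1 -137.8   41. ]
380 254 [ 484.3 -112.5   53.7]
409 254 [ 484.6 -158.7   53.9]
394 269 [ 460.8 -134.3   51.8]
394 239 [ 508.7 -136.    53. ]
200 187 [600.6 181.8  23.7]
160 184 [ 6.118e+02  2.552e+02 -1.000e-01]
190 346 [339.3 188.6  28.3]
150 345 [340.5 251.8  29.3]
350 300 [413.3 -68.9  14.2]
```

View pics/ca.png

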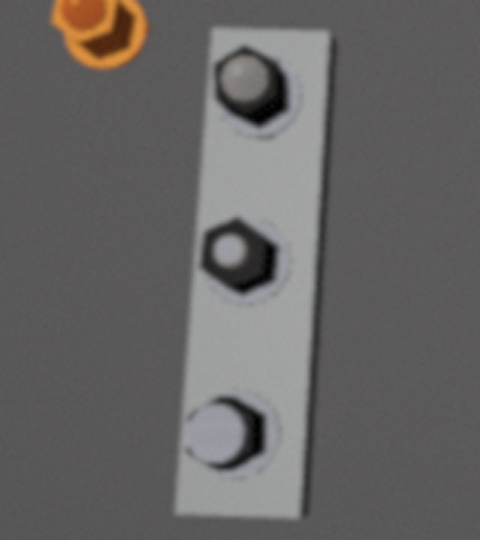

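View pics/cb.png

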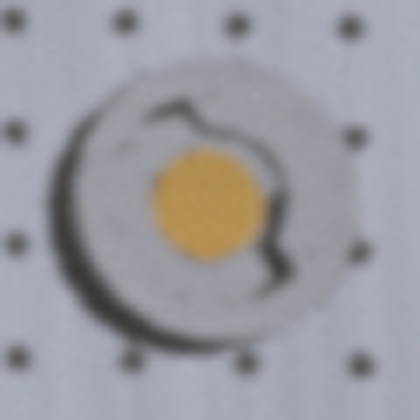

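View pics/cd.png

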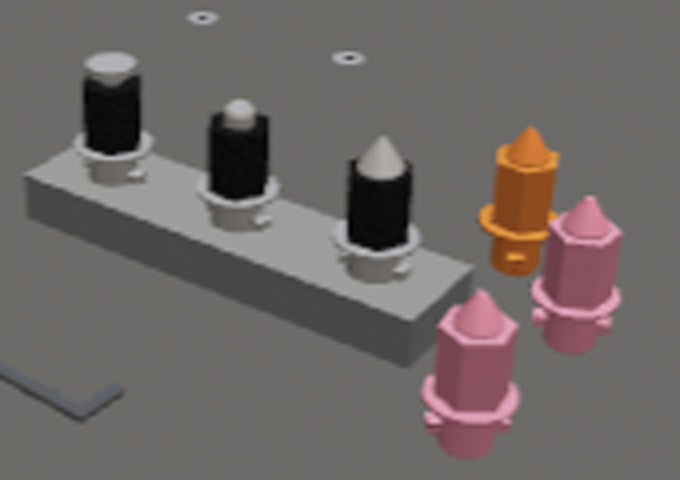

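Candidates (top view): black rack pillars at (173,203) with a cone, (169,261) with a ball and (165,319) with a flat pad. Orange decoy at (120,180), pink decoys at (155,147) and (222,150), and plate pillars at (481,178) and (495,301). My choice is the black one with the steel cone at (173,203), which is scene (336,185). The crops show it at the rack end next to the orange and pink decoys.

carry_out:
  plan:
    - [85,[-31.4,-11.4,-4],[0,0,0]]
    - [85,[-31.4,-11.4,-4],[0,0,0]]
    - [85,[-31.4,-11.4,-4],[0,0,0]]
    - [85,[-31.4,-11.4,-4],[0,0,0]]
    - [85,[-31.4,-11.4,-4],[0,0,0]]
    - [85,[-31.4,-11.4,-4],[0,0,0]]
    - [85,[-31.4,-11.4,-4],[0,0,0]]
    - [85,[-31.4,-11.4,-4],[0,0,0]]
    - [85,[-31.4,-11.4,-4],[0,0,0]]
    - [85,[-31.4,-11.4,-4],[0,0,0]]
    - [85,[-31.4,-11.4,-4],[0,0,0]]
    - [85,[-31.4,-11.4,-4],[0,0,0]]
    - [85,[-31.4,-11.4,-4],[0,0,0]]
    - [85,[-31.4,-11.4,-4],[0,0,0]]
    - [85,[-31.4,-11.4,-4],[0,0,0]]
    - [85,[-31.4,-11.4,-4],[0,0,0]]
    - [85,[-31.4,-11.4,-4],[0,0,0]]
    - [85,[0,0,0],[0,0,0]]
    - [85,[0,0,0],[0,0,0]]

```text
time_s: 1.73
eef_pos: [596.2, 199.2, 298.2]
ee_rot: [-0.001, 0.116, 0.993, -0.0]
force: [-0.2, 0.4, 0.7]
grip_width: 0.996
```

```bash
python3 - <<'E'
from h import *
c=cap('wrist','w1'); print(c['T'].round(2).tolist()); s=ctrl.sense(); print(s['joints'].round(3),s['time_s'],s['eef_pos'],np.array(c['tool_from_camera']).round(3).tolist())
E
```

```text
[[0.23, -0.93, -0.3, 519.68], [0.97, 0.22, 0.07, 218.97], [0.0, -0.31, 0.95, 440.95], [0.0, 0.0, 0.0, 1.0]]
[ 0.138  0.523  1.02   0.     1.601 -1.201] 1.7833 [595.39034599 200.14328471 298.57460386] [[0.0, 0.95, 0.311, 79.249], [1.0, -0.0, -0.001, 1.476], [-0.001, 0.311, -0.95, -142.617], [0.0, 0.0, 0.0, 1.0]]
```

View pics/w1.png

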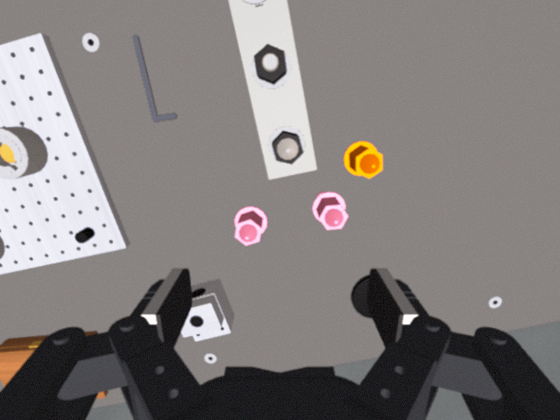

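```bash
python3 - <<'E'
from h import *
c=load('w1')
a=cv2.resize(c['color'][110:190,240:340],None,fx=7,fy=7,interpolation=cv2.INTER_CUBIC)
cv2.imwrite('pics/w1a.png',a)
P=cloud(c)
for u,v in [(287,146),(250,12),(301,165),(288,2),(316,168),(268,180)]: print(u,v,P[v,u].round(1))
m=(P[...,2]>75)&(P[...,2]<93)&(np.hypot(P[...,0]-555,P[...,1]-211)<40)
q=P[m]; print(len(q),q.mean(0),np.percentile(q[:,2],[5,50,95]))
m=(P[...,2]>26)&(P[...,2]<34)&(c['range_z']>0); m[:, :200]=0;m[190:]=0
print(cv2.minAreaRect(P[m][:,:2].astype(np.float32)))
E
```

```text
287 146 [557.6 218.7 105.2]
250 12 [405.4 211.2  29.4]
301 165 [594.8 231.3  29.4]
288 2 [397.1 259.4  -1. ]
316 168 [603.2 249.9  30.2]
268 180 [610.4 181.    0.7]
399 [560.58904517 218.69926693  89.62425755] [86.76404546 90.0520057  91.45691408]
((507.3114013671875, 259.64019775390625), (145.71055603027344, 236.7470245361328), 88.7771224975586)
```

View pics/w1a.png

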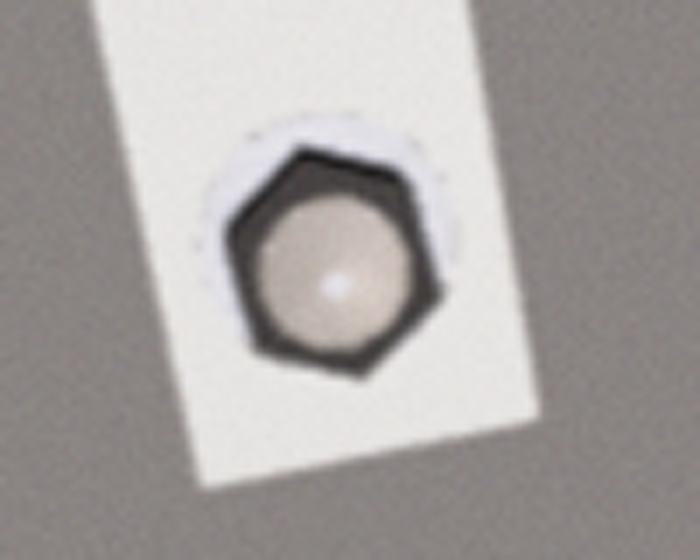

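```bash
python3 - <<'E'
from h import *
c=load('w1'); s=load('scene0'); t=load('top0')
f=lambda x,y:(240+(x+.5)/7-.5,110+(y+.5)/7-.5)
C=pt(c,*f(336,265),90); print('centre',C)
for v in [(442,293),(363,378),(257,350)]:
    d=pt(c,*f(*v),90)-C; print(np.hypot(*d[:2]),np.degrees(np.arctan2(d[1],d[0])))
# tip check in scene/top
print('tip pred scene',proj(s,[C[0],C[1],108]),'top',proj(t,[C[0],C[1],108]))
E
```

```text
centre [560.97570752 218.97370557  90.        ]
17.615455570881643 62.10628140855405
18.686621764322496 0.7167119449157953
18.573868188720247 -56.312468469687204
tip pred scene [334.84013451 169.28207996] top [167.06485946 198.10859051]
```

```bash
python3 - <<'E'
from h import *
s=load('scene0')
a=cv2.resize(s['color'][160:215,305:365],None,fx=10,fy=10,interpolation=cv2.INTER_CUBIC)
C=np.array([561,219])
for ang,col in [(2.2,(0,0,255)),(62.2,(0,255,0)),(-57.8,(255,0,0)),(182.2,(0,0,255)),(242.2,(0,255,0)),(122.2,(255,0,0))]:
    d=np.array([np.cos(np.radians(ang)),np.sin(np.radians(ang))])
    p=proj(s,[*(C+20*d),33]); q=(p-[305,160]+.5)*10; cv2.circle(a,tuple(int(x) for x in q),7,col,2)
cv2.imwrite('pics/lug.png',a)
t=load('top0'); cv2.imwrite('pics/lugt.png',cv2.resize(t['color'][180:225,150:200],None,fx=10,fy=10,interpolation=cv2.INTER_CUBIC))
E
```

```text
(no output)
```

View pics/lug.png

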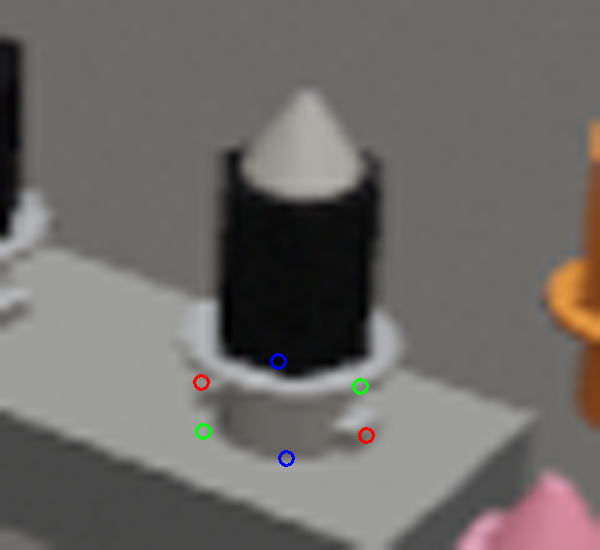

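View pics/lugt.png

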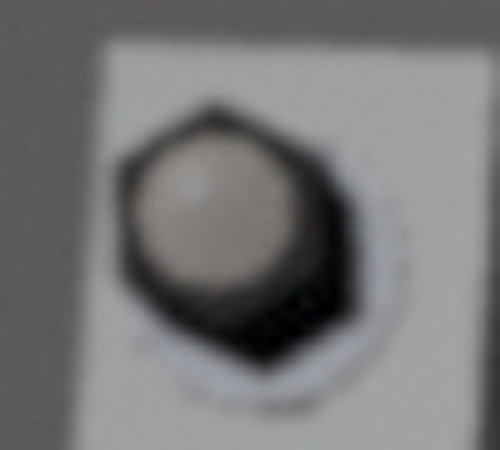

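```bash
python3 - <<'E'
from h import *
c=load('w1'); C=np.array([561,219])
# decoy bodies: base ring centres at z~30
for n,(u,v) in dict(orange=(366,161),orange_tip=(370,163),pinkR=(331,212),pinkRtip=(333,217),pinkL=(249,226),pinkLtip=(248,233)).items():
    z=88 if 'tip' in n else 55
    p=pt(c,u,v,z)[:2]-C; print(n,p.round(0),np.hypot(*p).round(0),np.degrees(np.arctan2(p[1],p[0])).round(0))
a=cv2.resize(c['color'][115:195,0:60],None,fx=7,fy=7,interpolation=cv2.INTER_CUBIC); cv2.imwrite('pics/w1s.png',a)
E
```

```text
orange [43. 92.] 101.0 65.0
orange_tip [39. 88.] 96.0 66.0
pinkR [99. 37.] 106.0 20.0
pinkRtip [94. 35.] 100.0 20.0
pinkL [ 93. -73.] 118.0 -38.0
pinkLtip [ 90. -70.] 114.0 -38.0
```

View pics/w1s.png

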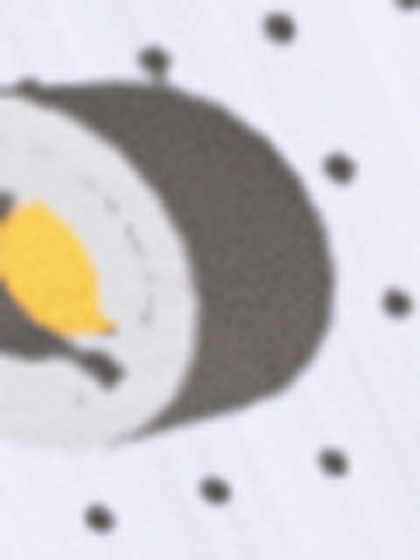

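carry_out:
  plan:
    - [85,[18.9,5.2,0],[0,0,0]]
    - [85,[18.9,5.2,0],[0,0,0]]
    - [85,[0,0,17],[0,0,1.06]]
    - [85,[0,0,17],[0,0,1.06]]
    - [85,[0,0,17],[0,0,1.06]]
    - [85,[0,0,17],[0,0,1.06]]
    - [85,[0,0,17],[0,0,1.06]]
    - [85,[0,0,17],[0,0,1.06]]
    - [85,[0,0,17],[0,0,1.06]]
    - [85,[0,0,0],[0,0,0]]
    - [85,[0,0,0],[0,0,0]]

```text
time_s: 2.7
eef_pos: [560.1, 219.8, 180.4]
ee_rot: [-0.0, 0.481, 0.877, -0.0]
force: [-0.1, -0.6, 0.3]
grip_width: 0.994
```

```bash
python3 - <<'E'
from h import *
c=cap('wrist','w2'); s=ctrl.sense(); print(s['joints'].round(3),s['time_s'],s['eef_pos'],c['T'].round(3).tolist(), [ctrl.sense()['eef_pos'] for _ in range(3)])
T=pose(s); print('tool y yaw',np.degrees(np.arctan2(T[1,1],T[0,1])))
cv2.imwrite('pics/w2a.png',cv2.resize(c['color'][200:400,180:400],None,fx=3,fy=3,interpolation=cv2.INTER_CUBIC))
P=cloud(c)
m=(P[...,2]>86)&(P[...,2]<94)&(np.hypot(P[...,0]-561,P[...,1]-219)<30); q=P[m]; print(len(q),q.mean(0), cv2.minEnclosingCircle(q[:,:2].astype(np.float32)))
E
```

```text
[ 0.179  0.521  1.324  0.     1.296 -0.388] 2.75 [560.72345897 219.74069385 181.37821391] [[0.843, -0.512, -0.166, 518.352], [0.538, 0.801, 0.262, 288.542], [-0.001, -0.31, 0.951, 323.087], [0.0, 0.0, 0.0, 1.0]] [array([560.72345897, 219.74069385, 181.37821391]), array([560.72345897, 219.74069385, 181.37821391]), array([560.72345897, 219.74069385, 181.37821391])]
tool y yaw 32.51097798730341
776 [560.8948767  220.37350625  90.21479215] ((562.0712890625, 218.5596923828125), 18.3218994140625)
```

View pics/w2a.png

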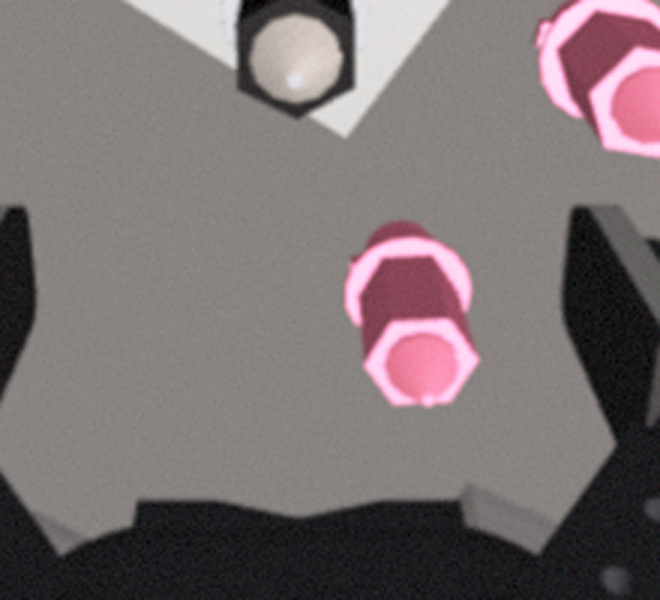

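carry_out:
  plan:
    - [85,[0,0,25],[0,0,0]]
    - [85,[0,0,25],[0,0,0]]
    - [85,[0,0,25],[0,0,0]]
    - [85,[0,0,25],[0,0,0]]
    - [85,[0,0,25],[0,0,0]]
    - [85,[0,0,0],[0,0,0]]
    - [85,[0,0,0],[0,0,0]]

```text
time_s: 3.33
eef_pos: [561.2, 219.3, 56.2]
ee_rot: [0.0, 0.482, 0.876, 0.0]
force: [0.9, 0.3, 1.1]
grip_width: 0.993
```

carry_out:
  grip_force: 80
  plan:
    - [25,[0,0,0],[0,0,0]]
    - [25,[0,0,0],[0,0,0]]
    - [25,[0,0,0],[0,0,0]]
    - [25,[0,0,0],[0,0,0]]
    - [25,[0,0,0],[0,0,0]]
    - [25,[0,0,0],[0,0,0]]
    - [25,[0,0,0],[0,0,0]]
    - [25,[0,0,0],[0,0,0]]
    - [25,[0,0,0],[0,0,0]]
    - [25,[0,0,0],[0,0,0]]

```text
time_s: 4.17
eef_pos: [561.4, 219.2, 56.4]
ee_rot: [0.001, 0.483, 0.876, 0.0]
force: [-2.0, -0.9, 5.1]
grip_width: 0.364
```

```bash
python3 - <<'E'
from h import *
c=cap('wrist','w3'); cap('scene','s3'); s=ctrl.sense(); print(s)
T=pose(s); print('tool y yaw',np.degrees(np.arctan2(T[1,1],T[0,1])))
E
```

```text
{'time_s': 4.2667, 'joints': array([ 1.77993422e-01,  6.59884578e-01,  1.44649287e+00, -4.45124641e-05,
        1.03385351e+00, -3.85132983e-01]), 'dq': array([ 0.0012218 , -0.00056803, -0.00089849, -0.0001005 , -0.00104867,
        0.00119604]), 'tau': array([-1.11880540e-01, -4.89836490e+01, -2.10185409e+01,  3.10234702e-02,
       -4.40234626e-01,  3.06605303e-03]), 'eef_pos': array([561.40787459, 219.15274282,  56.35947309]), 'ee_rot': array([5.40682398e-04, 4.82777429e-01, 8.75742822e-01, 4.14225179e-04]), 'force': array([-0.98206376, -0.96364386,  5.87225792]), 'wrist_torque': array([-0.05990444,  0.28213491, -0.02359372]), 'grip_width': 0.36024668296041334}
tool y yaw 32.2660889597546
```

View pics/w3.png

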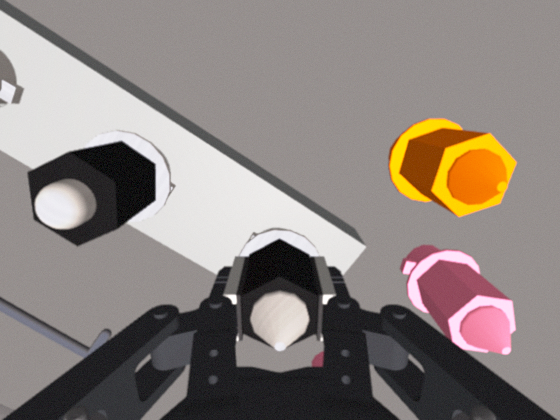

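carry_out:
  plan:
    - [25,[0,0,-5],[0,0,0]]
    - [25,[0,0,-10],[0,0,0]]
    - [25,[0,0,-15],[0,0,0]]
    - [25,[0,0,-15],[0,0,0]]
    - [25,[0,0,-15],[0,0,-0.88]]
    - [25,[0,0,-15],[0,0,-0.88]]
    - [25,[0,0,-15],[0,0,-0.88]]
    - [25,[0,0,-15],[0,0,-0.88]]
    - [25,[0,0,-15],[0,0,-0.88]]
    - [25,[0,0,0],[0,0,-0.88]]
    - [25,[0,0,0],[0,0,0]]

```text
time_s: 5.18
eef_pos: [561.2, 219.1, 176.6]
ee_rot: [0.001, 0.224, 0.975, 0.0]
force: [-0.1, 0.0, -3.3]
grip_width: 0.361
```

```bash
python3 - <<'E'
from h import *
s=ctrl.sense(); T=pose(s); print(s['eef_pos'],'tool y yaw',np.degrees(np.arctan2(T[1,1],T[0,1])),s['grip_width'],s['force'])
print(T[:3,:3].T@np.array([557-s['eef_pos'][0],-171-s['eef_pos'][1],0]))
E
```

```text
[561.15448571 219.13824359 176.59283533] tool y yaw 64.12895511577263 0.36147066544518824 [-0.12411998  0.03839679 -3.33182629]
[-1.66497874e+02 -3.52850610e+02 -1.16365692e-01]
```

carry_out:
  plan:
    - [25,[-7,-14.5,0],[0,0,0]]
    - [25,[-13.9,-29.4,0],[0,0,0]]
    - [25,[-13.9,-29.4,0],[0,0,0]]
    - [25,[-13.9,-29.4,0],[0,0,0]]
    - [25,[-13.9,-29.4,0],[0,0,0]]
    - [25,[-13.9,-29.4,0],[0,0,0]]
    - [25,[-13.9,-29.4,0],[0,0,0]]
    - [25,[-13.9,-29.4,0],[0,0,0]]
    - [25,[-13.9,-29.4,0],[0,0,0]]
    - [25,[-13.9,-29.4,0],[0,0,0]]
    - [25,[-13.9,-29.4,0],[0,0,0]]
    - [25,[-13.9,-29.4,0],[0,0,0]]
    - [25,[-7,-14.7,0],[0,0,0]]
    - [25,[0,0,0],[0,0,0]]
    - [25,[0,0,0],[0,0,0]]

```text
time_s: 6.43
eef_pos: [555.6, -171.3, 174.8]
ee_rot: [-0.001, 0.227, 0.974, 0.0]
force: [-0.3, -0.5, -2.1]
grip_width: 0.363
```

```bash
python3 - <<'E'
from h import *
c=cap('wrist','w4'); cap('top','t4'); cap('scene','s4'); s=ctrl.sense(); T=pose(s); print(s['eef_pos'],s['joints'].round(2),'tool y yaw',np.degrees(np.arctan2(T[1,1],T[0,1])),s['grip_width'],s['force'])
E
```

```text
[ 555.97903227 -169.84607797  175.22800084] [-0.5   0.48  1.4   0.    1.26 -1.61] tool y yaw 63.946998986296705 0.3636880291325021 [ 0.46729455  0.24604919 -2.78848001]
```

View pics/w4.png

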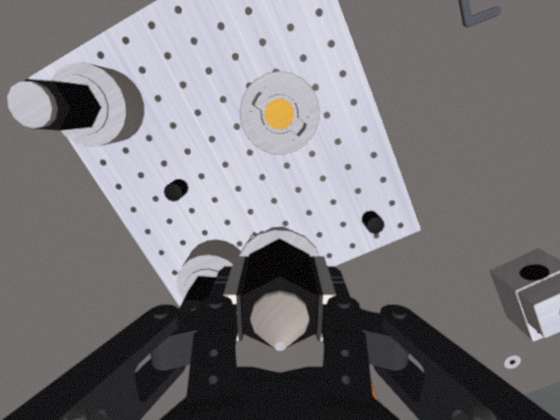

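View pics/s4.png

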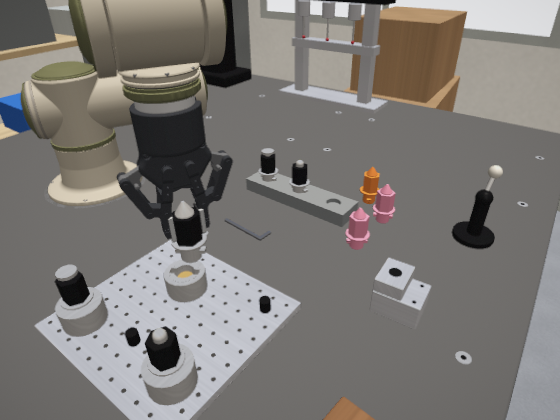

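```bash
python3 - <<'E'
from h import *
c=load('w4')
cv2.imwrite('pics/w4a.png',cv2.resize(c['color'][65:160,230:330],None,fx=6,fy=6,interpolation=cv2.INTER_CUBIC))
P=cloud(c)
for (u,v) in [(279,114),(255,125),(300,90),(330,60)]: print(P[v,u])
m=(P[...,2]>48)&(P[...,2]<58); m[165:]=0; m[:,:235]=0; m[:,325:]=0
q=P[m][:,:2].astype(np.float32); print(len(q), cv2.minEnclosingCircle(q), np.median(P[m][:,2]), q.mean(0))
# plate edge orientation
E
```

```text
[ 488.11712058 -136.16933508   41.56154616]
[ 487.02429554 -157.71584846   53.26535842]
[ 478.88349485 -112.88521019   53.15060699]
[466.99090745 -75.05024412  15.44453318]
3702 ((488.1474304199219, -135.53915405273438), 33.09956741333008) 52.89722376830255 [ 487.2325  -135.23434]
```

View pics/w4a.png

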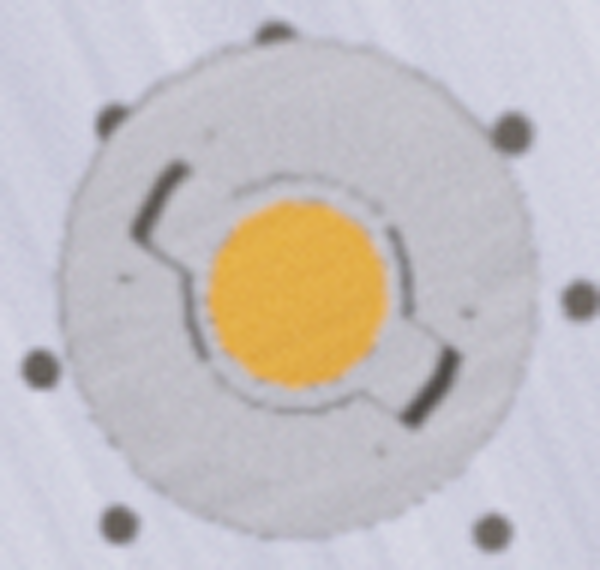

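```bash
python3 - <<'E'
from h import *
c=load('w4')
f=lambda x,y:pt(c,230+(x+.5)/6-.5,65+(y+.5)/6-.5,53)
a,b=f(160,200),f(432,387); d=a-b; print('slot',np.degrees(np.arctan2(d[1],d[0])),np.hypot(*d[:2]),(a+b)/2)
a,b=f(58,290),f(538,290); a2,b2=f(298,38),f(298,540); print('outer',(a+b)/2,(a2+b2)/2,np.hypot(*(a-b)[:2]),np.hypot(*(a2-b2)[:2]))
t=load('top0')
print('top outer centre est', [pt(t,365+(x+.5)/7-.5,225+(y+.5)/7-.5,53) for x,y in [(215,203)]])
# check held pillar position: cone tip in scene view & w4
s=load('s4'); cv2.imwrite('pics/s4a.png',cv2.resize(s['color'][190:300,140:240],None,fx=5,fy=5,interpolation=cv2.INTER_CUBIC))
tip=pt(c,280,346,175.2+18.5+34); print(tip)
for P in ([488,-135.5,53],[556,-170,227]): print(proj(s,P))
E
```

```text
slot -149.6592479699278 44.38729730901251 [ 487.86736131 -135.83233392   53.        ]
outer [ 487.29193083 -135.53449424   53.        ] [ 488.28684655 -136.02892512   53.        ] 65.36687705592048 65.60912913918325
top outer centre est [array([ 485.24197773, -137.06214478,   53.        ])]
[ 557.22310323 -169.93460062  227.7       ]
[184.15751061 270.74092414]
[180.50562623 200.78139209]
```

View pics/s4a.png

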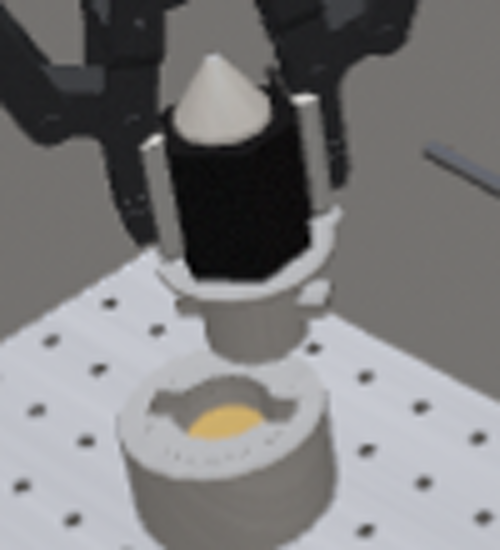

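carry_out:
  plan:
    - [25,[0,0,0],[0,0,0.62]]
    - [25,[15.4,-0.8,0],[0,0,0]]
    - [25,[15.4,-0.8,0],[0,0,0]]
    - [25,[15.4,-0.8,0],[0,0,0]]
    - [25,[15.4,-0.8,10],[0,0,0]]
    - [25,[15.4,-0.8,15],[0,0,0]]
    - [25,[0,0,15],[0,0,0]]
    - [25,[0,0,15],[0,0,0]]
    - [25,[0,0,15],[0,0,0]]
    - [25,[0,0,0],[0,0,0]]
    - [25,[0,0,0],[0,0,0]]
    - [25,[0,0,0],[0,0,0]]

```text
time_s: 7.58
eef_pos: [487.7, -136.0, 106.3]
ee_rot: [0.001, 0.257, 0.966, -0.0]
force: [-0.5, -0.2, -3.0]
grip_width: 0.362
```

```bash
python3 - <<'E'
from h import *
def rd():
    s=ctrl.sense(); T=pose(s); print(s['time_s'],s['eef_pos'].round(2),'yaw',np.degrees(np.arctan2(T[1,1],T[0,1])).round(2),s['force'].round(2),s['wrist_torque'].round(2))
rd(); s=cap('scene','s5'); rd(); c=cap('wrist','w5'); rd(); cap('top','t5'); rd()
cv2.imwrite('pics/s5a.png',cv2.resize(s['color'][190:300,130:240],None,fx=5,fy=5,interpolation=cv2.INTER_CUBIC))
cv2.imwrite('pics/w5a.png',cv2.resize(c['color'][200:360,200:360],None,fx=4,fy=4,interpolation=cv2.INTER_CUBIC)[:600])
E
```

```text
7.5833 [ 487.69 -135.98  106.27] yaw 60.24 [-0.53 -0.23 -2.97] [ 0.01 -0.01 -0.01]
7.6333 [ 487.76 -136.13  106.36] yaw 60.24 [ 0.19  0.21 -2.38] [0.03 0.04 0.01]
7.6833 [ 487.69 -136.22  106.3 ] yaw 60.23 [-0.    0.09 -3.3 ] [-0.08  0.04  0.  ]
7.7333 [ 487.63 -136.25  106.18] yaw 60.23 [-0.29 -0.12 -3.6 ] [0.01 0.01 0.04]
```

View pics/s5a.png

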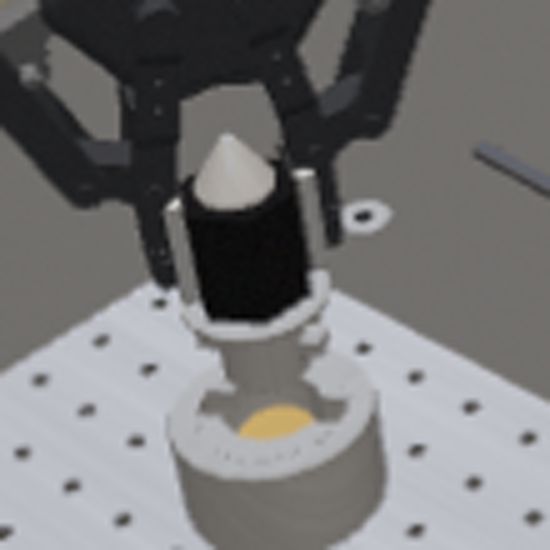

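View pics/w5a.png

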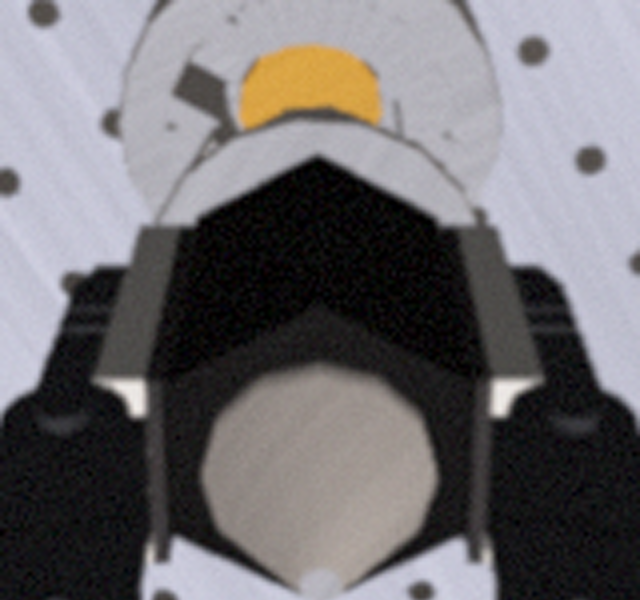

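```bash
cat > ov.py <<'E'
from h import *
import sys
def ov(name,crop,sc,items,out):
    c=load(name); u0,v0,u1,v1=crop
    a=cv2.resize(c['color'][v0:v1,u0:u1],None,fx=sc,fy=sc,interpolation=cv2.INTER_CUBIC)
    for x,y,z,r,col in items:
        pts=np.array([ (proj(c,[x+r*np.cos(t),y+r*np.sin(t),z])-[u0,v0]+.5)*sc for t in np.linspace(0,2*np.pi,60)])
        cv2.polylines(a,[pts.round().astype(int)],True,col,1)
    cv2.imwrite('pics/%s.png'%out,a)
E
python3 - <<'E'
from ov import *
S=(488,-135.8); Pp=(488.5,-136.6); z=106.3-36.4
it=[(*S,53,33,(0,0,255)),(*S,53,15.5,(0,0,255)),(*Pp,z,14,(0,255,0)),(*Pp,z+31,23,(0,255,0)),(*Pp,z+70,12,(0,255,0)),(*Pp,z+88,0.6,(0,255,0))]
ov('s5',(155,205,220,300),6,it,'o5')
E
```

```text
(no output)
```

View pics/o5.png

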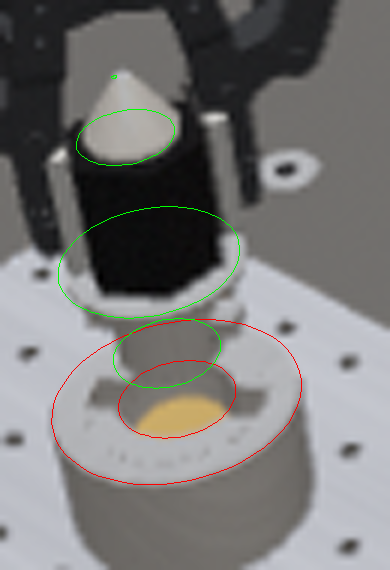

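carry_out:
  plan:
    - [25,[0.9,0.5,3],[0,0,0]]
    - [25,[0,0,5],[0,0,0]]
    - [25,[0,0,4],[0,0,0]]
    - [25,[0,0,3],[0,0,0]]
    - [25,[0,0,2],[0,0,0]]
    - [25,[0,0,2],[0,0,0]]
    - [25,[0,0,0],[0,0,0]]

```text
time_s: 8.32
eef_pos: [486.5, -135.3, 85.9]
ee_rot: [-0.0, 0.257, 0.966, 0.0]
force: [0.0, -0.4, -2.7]
grip_width: 0.365
```

```bash
cat >> h.py <<'E'
def rd():
    s=ctrl.sense(); T=pose(s); print(s['time_s'],s['eef_pos'].round(2),'yaw',np.degrees(np.arctan2(T[1,1],T[0,1])).round(2),'F',s['force'].round(2),'M',s['wrist_torque'].round(2),s['grip_width'].round(3))
E
python3 - <<'E'
from ov import *
cap('scene','s6');rd()
S=(488.5,-135.4); Pp=(488,-135.8); z=87.3-36.4
it=[(*S,53,33,(0,0,255)),(*S,53,15.5,(0,0,255)),(*Pp,z+31,23,(0,255,0)),(*Pp,z+70,12,(0,255,0)),(*Pp,z+88,0.6,(0,255,0))]
ov('s6',(155,205,220,300),6,it,'o6')
ov('s6',(155,205,220,300),6,[],'o6b')
E
```

```text
Traceback (most recent call last):
  File "h.py", line 32, in rd
    s=ctrl.sense(); T=pose(s); print(s['time_s'],s['eef_pos'].round(2),'yaw',np.degrees(np.arctan2(T[1,1],T[0,1])).round(2),'F',s['force'].round(2),'M',s['wrist_torque'].round(2),s['grip_width'].round(3))
                                                                                                                                                                                   ^^^^^^^^^^^^^^^^^^^^^
AttributeError: 'float' object has no attribute 'round'
```

```bash
sed -i "s/s\['grip_width'\].round(3)/round(float(s['grip_width']),3)/" h.py
python3 - <<'E'
from ov import *
rd()
ov('s6',(155,205,220,300),6,[],'o6b')
E
```

```text
8.3667 [ 486.61 -135.31   86.12] yaw 60.22 F [-0.29 -0.02 -2.8 ] M [ 0.02 -0.01  0.04] 0.36
```

View pics/o6b.png

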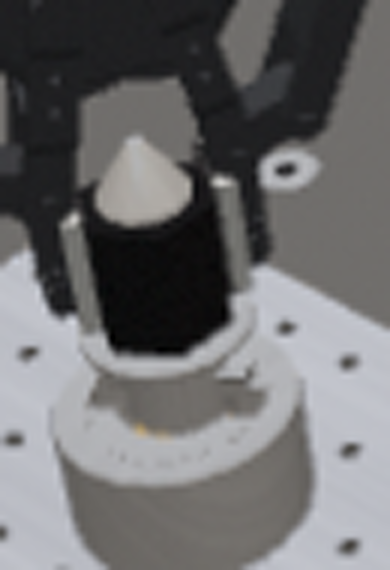

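carry_out:
  plan:
    - [25,[0,0,1.5],[0,0,0]]
    - [25,[0,0,1.5],[0,0,0]]
    - [25,[0,0,1.5],[0,0,0]]
    - [25,[0,0,0],[0,0,0]]

```text
time_s: 8.7
eef_pos: [486.5, -135.3, 81.5]
ee_rot: [-0.0, 0.257, 0.966, 0.0]
force: [-0.1, -0.9, -3.2]
grip_width: 0.361
```

```bash
python3 -c "
from h import *
rd()"
```

```text
8.7 [ 486.53 -135.26   81.53] yaw 60.22 F [-0.13 -0.93 -3.17] M [-0.04  0.01  0.01] 0.361
```

carry_out:
  plan:
    - [25,[0,0,1],[0,0,0]]
    - [25,[0,0,1],[0,0,0]]
    - [25,[0,0,1],[0,0,0]]
    - [25,[0,0,0],[0,0,0]]

```text
time_s: 9.03
eef_pos: [486.6, -135.3, 78.6]
ee_rot: [-0.0, 0.257, 0.966, 0.0]
force: [0.3, 0.3, -2.9]
grip_width: 0.361
```

carry_out:
  plan:
    - [25,[0,0,1],[0,0,0]]
    - [25,[0,0,1],[0,0,0]]
    - [25,[0,0,0],[0,0,0]]

```text
time_s: 9.28
eef_pos: [486.7, -135.4, 77.0]
ee_rot: [0.0, 0.257, 0.966, -0.0]
force: [-2.0, 0.1, 2.3]
grip_width: 0.36
```

carry_out:
  plan:
    - [25,[0,0,1],[0,0,0]]
    - [25,[0,0,1],[0,0,0]]
    - [25,[0,0,0],[0,0,0]]

```text
time_s: 9.53
eef_pos: [486.7, -135.4, 74.8]
ee_rot: [0.0, 0.257, 0.966, -0.0]
force: [-1.4, 1.3, 3.3]
grip_width: 0.36
```

carry_out:
  plan:
    - [25,[0,0,1],[0,0,0]]
    - [25,[0,0,1],[0,0,0]]
    - [25,[0,0,0],[0,0,0]]

```text
time_s: 9.78
eef_pos: [486.8, -135.4, 72.8]
ee_rot: [0.0, 0.257, 0.966, -0.0]
force: [-1.9, 1.4, 4.1]
grip_width: 0.359
```

```bash
python3 -c "
from h import *
rd()"
```

```text
9.7833 [ 486.77 -135.38   72.78] yaw 60.22 F [-1.9   1.38  4.08] M [0.22 0.31 0.05] 0.359
```

carry_out:
  plan:
    - [25,[0,0,1.5],[0,0,0]]
    - [25,[0,0,1.5],[0,0,0]]
    - [25,[0,0,1.5],[0,0,0]]
    - [25,[0,0,1.5],[0,0,0]]
    - [25,[0,0,0],[0,0,0]]

```text
time_s: 10.2
eef_pos: [486.8, -135.4, 66.9]
ee_rot: [0.0, 0.257, 0.966, -0.0]
force: [-1.9, 1.2, 7.9]
grip_width: 0.363
```

carry_out:
  plan:
    - [25,[0,0,1],[0,0,0]]
    - [25,[0,0,1],[0,0,0]]
    - [25,[0,0,0.5],[0,0,0]]
    - [25,[0,0,0],[0,0,0]]
    - [25,[0,0,0],[0,0,0]]

```text
time_s: 10.62
eef_pos: [486.8, -135.4, 64.7]
ee_rot: [0.0, 0.257, 0.966, -0.0]
force: [-2.9, 0.6, 8.1]
grip_width: 0.363
```

```bash
python3 -c "
from ov import *
rd(); cap('scene','s7'); rd()
ov('s7',(155,205,220,300),6,[],'o7')"
```

```text
10.6167 [ 486.82 -135.4    64.7 ] yaw 60.22 F [-2.85  0.65  8.14] M [0.38 0.48 0.  ] 0.363
10.6667 [ 486.8  -135.39   64.71] yaw 60.22 F [-3.18  2.13  9.06] M [ 0.38  0.51 -0.01] 0.363
```

View pics/o7.png

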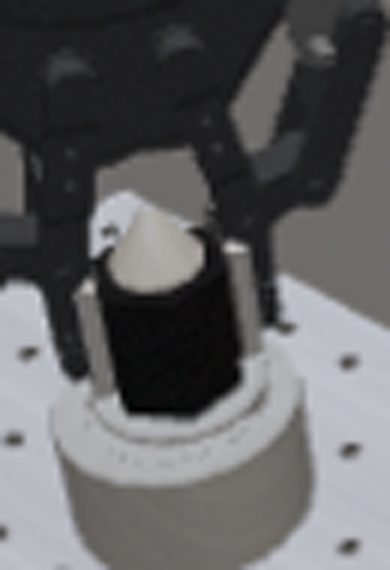

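carry_out:
  plan:
    - [25,[0,0,0.8],[0,0,0]]
    - [25,[0,0,0],[0,0,0]]

```text
time_s: 10.83
eef_pos: [486.8, -135.4, 63.9]
ee_rot: [0.0, 0.257, 0.966, -0.0]
force: [-2.6, 1.2, 8.9]
grip_width: 0.359
```

carry_out:
  plan:
    - [25,[0,0,0.6],[0,0,0]]
    - [25,[0,0,0],[0,0,0]]

```text
time_s: 11.0
eef_pos: [486.8, -135.4, 63.3]
ee_rot: [0.0, 0.257, 0.966, -0.0]
force: [-2.9, 1.1, 10.3]
grip_width: 0.366
```

carry_out:
  plan:
    - [25,[0,0,0.4],[0,0,0]]
    - [25,[0,0,0],[0,0,0]]

```text
time_s: 11.17
eef_pos: [486.8, -135.4, 63.0]
ee_rot: [0.0, 0.257, 0.966, -0.0]
force: [-2.8, 1.2, 9.9]
grip_width: 0.363
```

carry_out:
  plan:
    - [25,[0.5,0,0],[0,0,0]]
    - [25,[0,0,0],[0,0,0.5]]
    - [25,[0,0,0],[0,0,0.5]]
    - [25,[0,0,0],[0,0,0.5]]
    - [25,[0,0,0],[0,0,0]]

```text
time_s: 11.58
eef_pos: [487.0, -135.5, 63.3]
ee_rot: [0.001, 0.333, 0.943, -0.0]
force: [-0.9, 1.5, 8.3]
grip_width: 0.363
```

```bash
python3 -c "
from h import *
rd()"
```

```text
11.5833 [ 487.02 -135.48   63.3 ] yaw 51.06 F [-0.88  1.5   8.28] M [0.25 0.12 0.01] 0.363
```

carry_out:
  plan:
    - [25,[0,0,0],[0,0,0.5]]
    - [25,[0,0,0],[0,0,0.5]]
    - [25,[0,0,0],[0,0,0.5]]
    - [25,[0,0,0],[0,0,0.5]]
    - [25,[0,0,0],[0,0,0.5]]
    - [25,[0,0,0],[0,0,0.5]]
    - [25,[0,0,0],[0,0,0]]

```text
time_s: 12.17
eef_pos: [487.3, -135.6, 63.4]
ee_rot: [0.002, 0.477, 0.879, 0.0]
force: [0.2, -0.3, 8.8]
grip_width: 0.364
```

```bash
python3 -c "
from h import *
rd()"
```

```text
12.1667 [ 487.26 -135.64   63.41] yaw 33.05 F [ 0.19 -0.25  8.84] M [ 0.14 -0.03  0.05] 0.364
```

carry_out:
  plan:
    - [25,[0,0,0],[0,0,0.5]]
    - [25,[0,0,0],[0,0,0.5]]
    - [25,[0,0,0],[0,0,0.5]]
    - [25,[0,0,0],[0,0,0.5]]
    - [25,[0,0,0],[0,0,0.5]]
    - [25,[0,0,0],[0,0,0.5]]
    - [25,[0,0,0],[0,0,0]]

```text
time_s: 12.75
eef_pos: [487.4, -135.7, 63.5]
ee_rot: [0.002, 0.608, 0.794, 0.0]
force: [0.4, 0.4, 9.3]
grip_width: 0.362
```

```bash
python3 -c "
from h import *
rd()"
```

```text
12.75 [ 487.37 -135.71   63.47] yaw 15.05 F [0.38 0.37 9.33] M [ 0.04 -0.09 -0.06] 0.362
```

carry_out:
  plan:
    - [25,[0,0,0],[0,0,0.5]]
    - [25,[0,0,0],[0,0,0.5]]
    - [25,[0,0,0],[0,0,0.5]]
    - [25,[0,0,0],[0,0,0.5]]
    - [25,[0,0,0],[0,0,0.5]]
    - [25,[0,0,0],[0,0,0.5]]
    - [25,[0,0,0],[0,0,0]]

```text
time_s: 13.33
eef_pos: [487.4, -135.8, 63.5]
ee_rot: [0.002, 0.725, 0.689, 0.001]
force: [-0.6, -0.3, 9.2]
grip_width: 0.365
```

carry_out:
  plan:
    - [25,[0,0,0],[0,0,0.5]]
    - [25,[0,0,0],[0,0,0.5]]
    - [25,[0,0,0],[0,0,0.5]]
    - [25,[0,0,0],[0,0,0.5]]
    - [25,[0,0,0],[0,0,0.5]]
    - [25,[0,0,0],[0,0,0]]

```text
time_s: 13.83
eef_pos: [487.5, -135.8, 63.5]
ee_rot: [0.002, 0.809, 0.588, 0.001]
force: [0.9, -0.5, 9.5]
grip_width: 0.362
```

```bash
python3 -c "
from h import *
rd()"
```

```text
13.8333 [ 487.47 -135.77   63.5 ] yaw -17.95 F [ 0.85 -0.52  9.53] M [-0.02 -0.17 -0.09] 0.362
```

carry_out:
  plan:
    - [25,[0,0,0],[0,0,0.4]]
    - [25,[0,0,0],[0,0,0.4]]
    - [25,[0,0,0],[0,0,0]]

```text
time_s: 14.08
eef_pos: [487.5, -135.8, 63.5]
ee_rot: [0.002, 0.832, 0.554, 0.001]
force: [0.4, -0.2, 9.1]
grip_width: 0.365
```

```bash
python3 -c "
from h import *
rd()"
```

```text
14.0833 [ 487.5  -135.8    63.52] yaw -22.71 F [ 0.39 -0.15  9.09] M [-0.06 -0.18 -0.02] 0.365
```

carry_out:
  plan:
    - [25,[0,0,0],[0,0,0.2]]
    - [25,[0,0,0],[0,0,0.2]]
    - [25,[0,0,0],[0,0,0]]

```text
time_s: 14.33
eef_pos: [487.5, -135.8, 63.5]
ee_rot: [0.002, 0.844, 0.537, 0.001]
force: [1.1, -0.3, 8.6]
grip_width: 0.363
```

```bash
python3 -c "
from h import *
rd()"
```

```text
14.3333 [ 487.51 -135.81   63.52] yaw -25.05 F [ 1.05 -0.3   8.63] M [-0.03 -0.2   0.02] 0.363
```

carry_out:
  plan:
    - [25,[0,0,0],[0,0,0.2]]
    - [25,[0,0,0],[0,0,0.1]]
    - [25,[0,0,0],[0,0,0]]

```text
time_s: 14.58
eef_pos: [487.5, -135.8, 63.5]
ee_rot: [0.002, 0.852, 0.524, 0.001]
force: [0.7, -0.5, 8.7]
grip_width: 0.358
```

```bash
python3 -c "
from h import *
rd()"
```

```text
14.5833 [ 487.5  -135.81   63.51] yaw -26.81 F [ 0.71 -0.52  8.68] M [-0.04 -0.2  -0.03] 0.358
```

carry_out:
  plan:
    - [25,[0,0,0],[0,0,0.15]]
    - [25,[0,0,0],[0,0,0.15]]
    - [25,[0,0,0],[0,0,0]]

```text
time_s: 14.83
eef_pos: [487.5, -135.8, 63.5]
ee_rot: [0.002, 0.86, 0.51, 0.001]
force: [0.3, -0.3, 8.8]
grip_width: 0.367
```

```bash
python3 -c "
from h import *
rd()"
```

```text
14.8333 [ 487.53 -135.83   63.53] yaw -28.63 F [ 0.27 -0.31  8.84] M [-0.05 -0.18 -0.02] 0.367
```

carry_out:
  plan:
    - [25,[0,0,0],[0,0,0.15]]
    - [25,[0,0,0],[0,0,0]]

```text
time_s: 15.0
eef_pos: [487.5, -135.9, 63.5]
ee_rot: [0.002, 0.864, 0.504, 0.001]
force: [1.5, -0.4, 9.2]
grip_width: 0.365
```

```bash
python3 -c "
from h import *
rd()"
```

```text
15.0 [ 487.53 -135.86   63.55] yaw -29.53 F [ 1.54 -0.42  9.18] M [-0.04 -0.19  0.02] 0.365
```

carry_out:
  plan:
    - [25,[0,0,0],[0,0,0.15]]
    - [25,[0,0,0],[0,0,0]]

```text
time_s: 15.17
eef_pos: [487.5, -135.8, 63.5]
ee_rot: [0.002, 0.868, 0.497, 0.001]
force: [0.0, -0.2, 8.6]
grip_width: 0.368
```

```bash
python3 -c "
from h import *
rd()"
```

```text
15.1667 [ 487.53 -135.85   63.54] yaw -30.43 F [ 0.04 -0.23  8.6 ] M [-0.04 -0.2   0.  ] 0.368
```

carry_out:
  plan:
    - [25,[0,0,0],[0,0,0.15]]
    - [25,[0,0,0],[0,0,0]]

```text
time_s: 15.33
eef_pos: [487.5, -135.8, 63.5]
ee_rot: [0.002, 0.872, 0.49, 0.001]
force: [0.9, -0.0, 9.4]
grip_width: 0.363
```

```bash
python3 -c "
from h import *
rd()"
```

```text
15.3333 [ 487.53 -135.83   63.54] yaw -31.32 F [ 0.93 -0.03  9.36] M [-0.04 -0.21 -0.03] 0.363
```

carry_out:
  plan:
    - [25,[0,0,0],[0,0,0.15]]
    - [25,[0,0,0],[0,0,0]]

```text
time_s: 15.5
eef_pos: [487.5, -135.8, 63.5]
ee_rot: [0.002, 0.876, 0.483, 0.001]
force: [1.7, 0.1, 9.0]
grip_width: 0.364
```

```bash
python3 -c "
from h import *
rd()"
```

```text
15.5 [ 487.54 -135.84   63.53] yaw -32.22 F [1.68 0.14 9.02] M [ 0.02 -0.19  0.04] 0.364
```

carry_out:
  plan:
    - [25,[0,0,0],[0,0,0.15]]
    - [25,[0,0,0],[0,0,0]]

```text
time_s: 15.67
eef_pos: [487.7, -135.9, 63.6]
ee_rot: [0.002, 0.879, 0.476, 0.001]
force: [1.8, 0.7, 8.3]
grip_width: 0.365
```

```bash
python3 -c "
from h import *
rd()"
```

```text
15.6667 [ 487.68 -135.85   63.56] yaw -33.12 F [1.78 0.72 8.26] M [-0.01 -0.27  0.09] 0.365
```

carry_out:
  plan:
    - [25,[0,0,0],[0,0,0.1]]
    - [25,[0,0,0],[0,0,0]]

```text
time_s: 15.83
eef_pos: [487.8, -135.8, 63.6]
ee_rot: [0.002, 0.882, 0.472, 0.001]
force: [2.5, -0.2, 8.4]
grip_width: 0.362
```

```bash
python3 -c "
from h import *
rd()"
```

```text
15.8333 [ 487.79 -135.83   63.56] yaw -33.7 F [ 2.48 -0.2   8.39] M [-0.   -0.48  0.17] 0.362
```

carry_out:
  plan:
    - [25,[0,0,0],[0,0,0.1]]
    - [25,[0,0,0],[0,0,0]]

```text
time_s: 16.0
eef_pos: [488.0, -135.8, 63.6]
ee_rot: [0.002, 0.884, 0.467, 0.002]
force: [3.7, -0.2, 7.3]
grip_width: 0.363
```

```bash
python3 -c "
from h import *
rd()"
```

```text
16.0 [ 487.97 -135.82   63.62] yaw -34.3 F [ 3.69 -0.21  7.28] M [ 0.05 -0.57  0.22] 0.363
```

carry_out:
  plan:
    - [25,[0,0,0],[0,0,-0.1]]
    - [25,[0,0,-0.7],[0,0,0]]
    - [25,[0,0,-0.7],[0,0,0]]
    - [25,[0,0,0],[0,0,0]]

```text
time_s: 16.33
eef_pos: [487.9, -135.8, 65.0]
ee_rot: [0.002, 0.882, 0.472, 0.002]
force: [3.4, 1.0, 7.1]
grip_width: 0.364
```

carry_out:
  plan:
    - [25,[0,0,-0.7],[0,0,0]]
    - [25,[0,0,-0.4],[0,0,0]]
    - [25,[0,0,0],[0,0,0]]

```text
time_s: 16.58
eef_pos: [487.9, -135.8, 66.0]
ee_rot: [0.002, 0.882, 0.472, 0.002]
force: [3.7, 1.3, 6.5]
grip_width: 0.365
```

carry_out:
  plan:
    - [25,[0,0,-0.4],[0,0,0]]
    - [25,[0,0,-0.4],[0,0,0]]
    - [25,[0,0,0],[0,0,0]]

```text
time_s: 16.83
eef_pos: [487.9, -135.8, 66.7]
ee_rot: [0.002, 0.882, 0.472, 0.002]
force: [2.4, -0.6, 6.3]
grip_width: 0.364
```

```bash
python3 -c "
from h import *
rd()"
```

```text
16.8333 [ 487.87 -135.79   66.71] yaw -33.69 F [ 2.45 -0.58  6.32] M [ 0.01 -0.64  0.03] 0.364
```

Fz falls only with the spring, so it is rising freely past the 14 mm level. I'll keep going.

carry_out:
  plan:
    - [25,[0,0,-0.5],[0,0,0]]
    - [25,[0,0,-0.4],[0,0,0]]
    - [25,[0,0,0],[0,0,0]]

```text
time_s: 17.08
eef_pos: [487.8, -135.8, 67.6]
ee_rot: [0.002, 0.882, 0.472, 0.002]
force: [6.3, -1.1, 5.3]
grip_width: 0.363
```

carry_out:
  plan:
    - [25,[0,0,-0.4],[0,0,0]]
    - [25,[0,0,-0.3],[0,0,0]]
    - [25,[0,0,0],[0,0,0]]

```text
time_s: 17.33
eef_pos: [487.8, -135.8, 68.2]
ee_rot: [0.002, 0.882, 0.472, 0.001]
force: [6.0, -0.3, 4.4]
grip_width: 0.366
```

carry_out:
  plan:
    - [25,[0,0,-0.3],[0,0,0]]
    - [25,[0,0,0],[0,0,0]]

```text
time_s: 17.5
eef_pos: [487.8, -135.8, 68.4]
ee_rot: [0.002, 0.882, 0.472, 0.001]
force: [4.7, -0.8, 4.2]
grip_width: 0.361
```

```bash
python3 -c "
from h import *
rd()"
```

```text
17.5 [ 487.8  -135.8    68.37] yaw -33.7 F [ 4.72 -0.83  4.21] M [-0.17 -1.22  0.12] 0.361
```

carry_out:
  plan:
    - [25,[0.2,0.4,0],[0,0,0]]
    - [25,[0,0,-0.3],[0,0,0]]
    - [25,[0,0,0],[0,0,0]]

```text
time_s: 17.75
eef_pos: [487.9, -135.8, 68.4]
ee_rot: [0.002, 0.882, 0.472, 0.001]
force: [6.8, -0.6, 2.3]
grip_width: 0.364
```

```bash
python3 -c "
from ov import *
rd(); cap('scene','s8'); rd()
ov('s8',(155,205,220,300),6,[],'o8')"
```

```text
17.75 [ 487.86 -135.76   68.39] yaw -33.69 F [ 6.78 -0.58  2.28] M [-0.31 -1.3   0.09] 0.364
17.8 [ 487.85 -135.75   68.4 ] yaw -33.69 F [ 6.   -0.47  1.17] M [-0.38 -1.2   0.07] 0.367
```

View pics/o8.png

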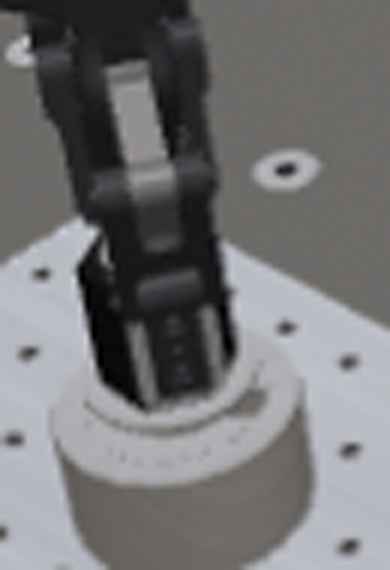

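carry_out:
  plan:
    - [32,[0,0,0],[0,0,0]]
    - [36,[0,0,0],[0,0,0]]
    - [40,[0,0,0],[0,0,0]]
    - [50,[0,0,0],[0,0,0]]
    - [70,[0,0,0],[0,0,0]]
    - [85,[0,0,0],[0,0,0]]
    - [85,[0,0,0],[0,0,0]]
    - [85,[0,0,0],[0,0,0]]
    - [85,[0,0,0],[0,0,0]]

```text
time_s: 18.55
eef_pos: [486.6, -135.1, 68.0]
ee_rot: [-0.0, 0.882, 0.472, -0.0]
force: [-1.0, 0.7, -0.1]
grip_width: 1.001
```

```bash
python3 -c "
from ov import *
rd(); cap('scene','s9'); cap('wrist','w9')
ov('s9',(155,205,220,300),6,[],'o9')"
```

```text
18.55 [ 486.63 -135.1    67.96] yaw -33.68 F [-0.96  0.66 -0.13] M [-0.09 -0.03 -0.02] 1.001
```

View pics/o9.png

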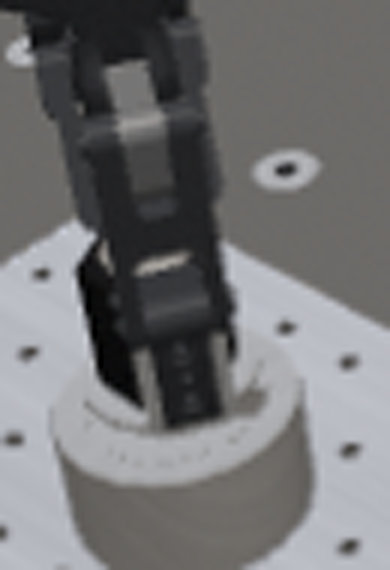

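View pics/w9.png

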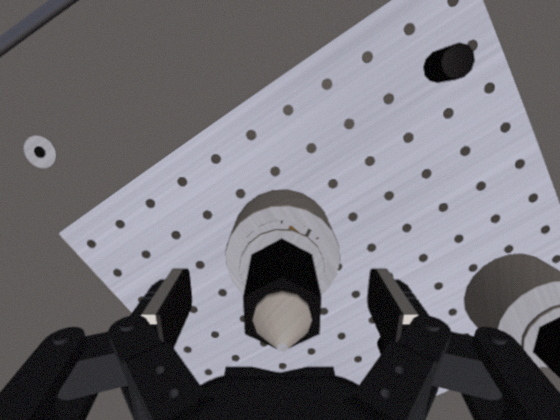

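Released with the fingers clear, so I'll retreat straight up and then check the height and tilt.

carry_out:
  plan:
    - [85,[0,0,-8],[0,0,0]]
    - [85,[0,0,-15],[0,0,0]]
    - [85,[0,0,-25],[0,0,0]]
    - [85,[0,0,-30],[0,0,0]]
    - [85,[0,0,-30],[0,0,0]]
    - [85,[0,0,-30],[0,0,0]]
    - [85,[-25,0,-10],[0,0,0]]
    - [85,[-25,0,0],[0,0,0]]
    - [85,[-25,0,0],[0,0,0]]
    - [85,[0,0,0],[0,0,0]]
    - [85,[0,0,0],[0,0,0]]

```text
time_s: 19.57
eef_pos: [444.7, -198.1, 216.6]
ee_rot: [0.0, 0.882, 0.471, 0.0]
force: [-0.6, 0.6, -0.7]
grip_width: 0.996
```

```bash
python3 - <<'E'
from ov import *
rd(); cap('scene','s10'); c=cap('wrist','w10'); t=cap('top','t10')
S=(488,-135.8)
it=[(*S,53,33,(0,0,255)),(*S,32+31,23,(0,255,0)),(*S,32+70,12,(0,255,0)),(*S,32+88,.6,(0,255,0))]
ov('s10',(150,205,225,300),6,it,'o10')
P=cloud(c)
m=(np.hypot(P[...,0]-488,P[...,1]+136)<25)&(P[...,2]>95)&(P[...,2]<109)
q=P[m]; print(len(q),np.percentile(q[:,2],[10,50,90]),q.mean(0))
h=(np.hypot(P[...,0]-488,P[...,1]+136)<40)&(P[...,2]>48)&(P[...,2]<70)
print(np.histogram(P[h][:,2],bins=np.arange(48,71,1)))
m2=(np.hypot(P[...,0]-488,P[...,1]+136)<22)&(P[...,2]>101-3)&(P[...,2]<101+5)
A=P[m2]; 
E
```

```text
19.5667 [ 444.69 -198.12  216.59] yaw -33.79 F [-0.61  0.6  -0.66] M [ 0.04  0.01 -0.02] 0.996
1002 [101.36341097 102.43706849 107.54429477] [ 487.83630385 -135.24503874  103.40757335]
(array([  1,   1,  25, 240, 755, 694, 128,   3,   0,   0,   0,   0,   1,
        61, 204, 248,  45,   1,   0,   0,   0,   0]), array([48, 49, 50, 51, 52, 53, 54, 55, 56, 57, 58, 59, 60, 61, 62, 63, 64,
       65, 66, 67, 68, 69, 70]))
```

View pics/o10.png

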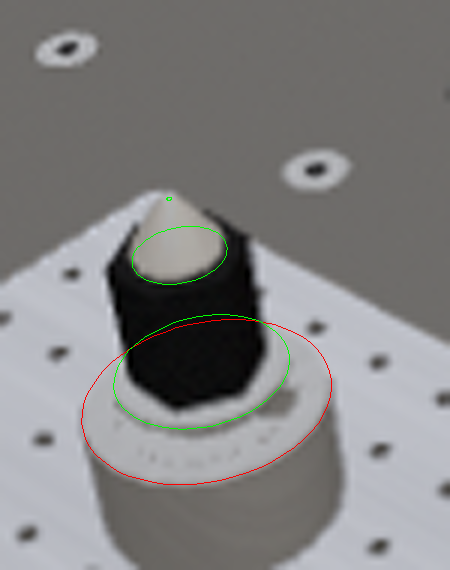

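View pics/w10.png

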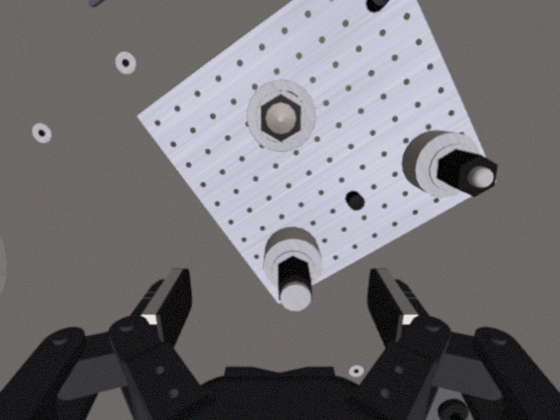

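View pics/s10.png

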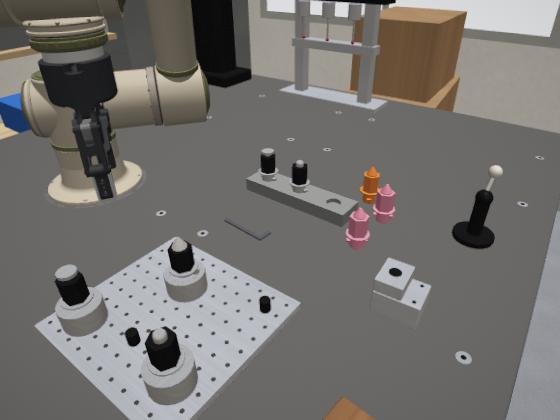

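```bash
python3 - <<'E'
from h import *
c=load('w10'); P=cloud(c); r=np.hypot(P[...,0]-488,P[...,1]+135.8)
def fit(m):
    q=P[m]; A=np.c_[q[:,:2]-q[:,:2].mean(0),np.ones(len(q))]; s=np.linalg.lstsq(A,q[:,2],rcond=None)[0]; return s.round(3),len(q)
print('flange',fit((r<26)&(abs(P[...,2]-63)<2.5)),'ring',fit((r<34)&(r>24)&(abs(P[...,2]-53)<2.5)))
m=(r<30)&(abs(P[...,2]-63)<2.5);print(cv2.minEnclosingCircle(P[m][:,:2].astype(np.float32)))
m=(r<30)&(abs(P[...,2]-102)<2);print(cv2.minEnclosingCircle(P[m][:,:2].astype(np.float32)))
rd(); print(ctrl.finish_job())
E
```

```text
flange (array([-2.0000e-03, -0.0000e+00,  6.2994e+01]), 560) ring (array([-3.0000e-03, -2.0000e-03,  5.2876e+01]), 1778)
((487.63525390625, -135.74591064453125), 23.041536331176758)
((487.6117248535156, -135.91647338867188), 18.427709579467773)
19.7167 [ 445.39 -196.93  216.19] yaw -33.64 F [ 0.19 -0.42 -0.53] M [ 0.03 -0.    0.  ] 0.996
the job is handed in; nothing more can be done
None
```

The cone pillar is locked in the empty socket and stands upright on its own. I handed the job in at about 19.7 s of the 67 s allowed; `finish_job` gives no verdict.

**What I did:** I took the black pillar with the cone from the rack and lined its lugs up with the slots, which the wrist camera showed at about 30° from world x. I pressed it down against the spring to about 12–13 N and turned it clockwise. The stop came at about 94° of wrist turn, with about 0.2 N m against it. I then eased it up into the notch, let go and backed off.

**Last checks, by wrist-camera depth:**
- **Height:** the flange is 10.1 mm above the ring, which puts the pillar's origin about 17 mm above the socket's.
- **Centring and tilt:** it is about 0.4 mm off the socket's axis, and the flange tilts about 0.002 rad from level.
- **Surroundings:** the flat and ball pillars still stand in the rack, and the robot touches nothing.

**What did not agree:**
- The stop came about 4° later than the slot angle from the picture predicted.
- Near the top of the rise there was a sideways load of 6–7 N at the wrist, which went away when I released the pillar.
- The top camera placed the socket 2–3 mm away from where the wrist camera did; I used the wrist camera.

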